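Reset the carving board's ratchet and prop it at the second notch

TASK

The tilting carving board is propped too steep for slicing: set it in its second notch up from flat and let go. Its ratchet only lets go at the very top, so raise the board by its handle past the top notch until you feel it come up against its stop (never force it), lower it all the way flat, then raise it to the second notch and leave it resting there. Leave the other things on the counter where they are.

Things in the scene. Friction and masses are not known exactly. Their poses are not given: they have to be found in the camera images.
- stand: Steel stand of a tilting carving board: fixed base plate 290 mm (its x) by 275 mm (its y), 12 mm thick. Origin on the table, about the base's middle. Its x axis points from the hinged (low) edge of the board to the edge with the handle; y is the hinge's direction; z up. Turned up to 0.35 rad.
- hinge_axis (a point): Point on the hinge axis, mid-width of the board, 70 mm above the table. The axis runs along the stand's y. The board (185 x 182 x 16 mm, 0.5 to 1.1 kg with its frame) reaches from 10 to 195 mm from the axis. The damped hinge lets a freed board sink at up to 2 rad/s; lifting takes 3 to 8 N at the handle.
- handle (a point): Middle of the bail handle: a round steel bar 14 mm thick, 130 mm long, parallel to the hinge axis 245 mm from it, 43 mm clear of the board's free edge. At tilt a it is 245*cos(a) mm from the hinge along the stand's x and 245*sin(a) mm above it. Pinch it from above, one finger on its hinge side, one on its far side; it can turn in the grip as the board swings.
- carving_board (a joint): Tilt of the board, rad: 0 = flat on its rests, growing as the handle edge is raised. Four notches hold it at about 0.215, 0.425, 0.635 and 0.845 (12, 24, 36, 48 degrees). It starts in the third or the fourth. Each catches only once the board has been raised some 2 to 3 degrees above it.
- pawl_pivot (a point): Pivot of the ratchet's pawl, on the stand at the board's left (+y) side, 188 mm above the table, over a toothed quadrant that swings with the board. The pawl clicks over each tooth as the board rises and keeps it from sinking. Raised faster than about 1 rad/s (0.25 m/s at the handle) a tooth may throw it out. Thrown out, it is thrown in again only in the last 3 degrees before flat.
- stop_block (a point): Fixed rubber block beside the quadrant's top. A trip dog, clamped on the quadrant at a place that differs and is not given, meets it at a tilt between 1.07 and 1.38 rad: unyielding, so feel for it. Only in the last 2 degrees before that does the dog throw the pawl out (allow it 0.3 s), so that the board can be lowered flat; short of it the board comes back into the top notch.
- squeeze_bottle_mid (a point): Bystander, not to be disturbed: a plain red squeeze bottle, 64 mm across, 190 mm tall, standing to the right (-y) of the stand; this point is its middle.
- sauce_bottle_mid (a point): Bystander, not to be disturbed: an amber sauce bottle, 48 mm across, 170 mm tall, standing to the left (+y) of the stand; this point is its middle.
- spice_jar_mid (a point): Bystander, not to be disturbed: a small jar, 56 mm across, 100 mm tall, standing to the left (+y) of the stand; this point is its middle.
- knife_mid (a point): Bystander, not to be disturbed: a kitchen knife, 235 mm long, 18 mm high, lying along the right (-y) side of the stand; this point is its middle.
- foil_tray_mid (a point): Bystander, not to be disturbed: an open aluminium tray, 160 x 220 x 50 mm; this point is its middle.
- jug_mid (a point): Bystander, not to be disturbed: a blue plastic jug, 124 mm across, 200 mm tall, standing far left; this point is its middle.

How it is judged:
By the outcome, as a careful person would: the job done as asked, in the order asked, and still so for the second after the job is handed in, with the robot touching nothing.
It also fails if it takes over 56 s, if anything falls off the work surface, if the arm or the gripper's body presses on something with over 40 N, if the wrist force passes 120 N, or if a joint passes its speed limit or range.

ROBOT

A 6-joint arm with a two-finger parallel gripper is mounted at the origin on the work surface. World frame = base frame: x ahead of the robot, y to its left, z up, the work surface at z = 0. Lengths are in mm, angles in rad, forces in N, time in s.
With the tool pointing down it reaches from about 300 to 875 mm from the base axis. Payload 6.4 kg.
Tool frame: the origin (TCP) lies at the very end of the fingers, on their centre line; the grasp point (between the pads) lies 19 mm behind it (robot.pinch_z is the distance from the TCP to the grasp point, in mm); z points along the fingers, y is the line along which they close (so a half turn about z gives the same grasp; the last joint's range is limited). The gripper opens to 88 mm and grips with 3 to 60 N. Pads are 18 mm wide; open, the fingers measure 123 mm over their backs; the gripper's body (75 mm by 187 mm) begins 45 mm behind the grasp point.
Start: joints at [1.12, 0.181, 1.607, -0, 1.354, -0.206], TCP at [139.346, 557.875, 238.714] pointing down, gripper open.
Joint ranges: [-2.99, 2.99], [-0.89, 2.07], [0.3, 2.58], [-1.14, 4.28], [0, 2.63], [-3.12, 3.12]. Speed limits (rad/s): [2.57, 2.57, 3.01, 3.14, 3.14, 3.14].

INTERFACE

Orientations are given as a unit quaternion [x, y, z, w].
In Python, from cell import robot, viewer, ticket, models gives the robot as it stands.
- The arm moves only by the shell command python3 -m crank 'ROWS' [OPENING] [FORCE]. ROWS is JSON, a list that holds one entry, the list of rows, each a list of 6 numbers: the shift along the tool's x, y, z in mm, then the turn, a rotation vector about the tool's x, y, z in rad. A call has 1 to 5 rows; each row is the pose to reach, as a shift and turn from the pose commanded when the call began, along the tool's axes at that moment; what a row does not reach only later rows make up. A row lasts 1/8 s, in which the tool goes at most 62.5 mm and 10.7 degrees, less where a joint would pass 70% of its speed; a pose out of reach is approached as far as the arm can. A call with a gripper value outside its range is refused whole. OPENING is the finger opening in mm, from 0 to 88.1, set as the call begins (- or left out, the last holds). The fingers move at their own pace and stop on an object; FORCE is the grip in N (left out, the last holds). Time passes only in rows, so rows that repeat a pose let the fingers close. It gives the time, the measured TCP pose, the force, the opening and the grip force at its end, in the units of the state.
- robot.observe(): the state, without advancing time (a new reading comes with each control period).
- viewer.grab_frame(name): name is "side" or "top"; returns a dict with "frame" (420x560x3 uint8, blue, green, red), "mtx" (3x3 intrinsics, pixels), "k1" (the pictures are not rectified: a ray, as slopes to the right and down, at radius r is drawn at 1 + k1 r^2 times it, then the intrinsics apply), "R" (3x3) and "t" (3): a world point X has camera coordinates R X + t. Camera axes: x right, y down, z forward; pixel columns grow to the right and rows downward; lengths in mm; the calibration is good to about 2 mm. A picture is of the moment at which its call begins. There is no depth.
- ticket.job_done(): hands the job in; it is judged then, once.
Trained networks look in a picture, given as the dict that the camera call returned (one of the last four; its "shot" number tells which), for a name from the list of things; names that differ only in an ending like _2 or _b are one class to them, and where a whole thing is asked for, a point or a joint stands for the part that bears it (a point fixed in the world has none). Each returns a list of dicts, best first, with "confidence" (0 to 1); they miss things now and then, are a little off and sometimes report something else, mostly with a low value. They report only what shows in the picture. A call takes as long as a camera call.
- models.boxes_of(name, picture): "xyz" ([x, y, z] in mm, in the coordinates of the camera as it stood for that picture, good to about 4 mm: the middle of the surface that is visible of it).
The state is a dict: "time_s": time; "joints": joint angles; "joint_vel": joint speeds; "tau": joint torques, N m; "ee_pos": TCP position; "tcp_rot": TCP orientation; "force": force on the tool from outside, world axes, zero at the start; "torque": the same for the moment, N m; "finger_gap": finger opening in mm; "finger_force": force on a finger pad.
Only numpy, scipy, OpenCV 4.12 (cv2) and the standard library are available. Lean on these libraries where they do the work, as an engineer would, in place of code of your own. Each camera call takes 0.05 s, during which the arm holds its last target. There are 200 camera calls.

## Working session

There is one attempt and no reset: what is moved stays moved. The work goes in short steps, Python scripts to look and compute and a shell command to move; the robot and the scene stay as the last step left them, time stands still between calls to the robot, and variables do not carry over. Pictures are saved under pics/ and viewed, at most 10 in all, crops included, and the job is handed in when it is done.

```bash
mkdir -p pics; ls
cat > h.py <<'E'
import numpy as np, cv2
from cell import robot, viewer, ticket, models
def world(c,p): return np.array(c["R"]).T@(np.array(p)-np.array(c["t"]))
E
python3 - <<'E'
from h import *
np.set_printoptions(precision=1,suppress=True)
for n in("side","top"):
    c=viewer.grab_frame(n); cv2.imwrite(f"pics/{n}0.png",c["frame"])
    for o in "stand handle carving_board pawl_pivot squeeze_bottle_mid sauce_bottle_mid spice_jar_mid knife_mid foil_tray_mid jug_mid stop_block hinge_axis".split():
        for b in models.boxes_of(o,c)[:2]: print(n,o,round(b["confidence"],2),world(c,b["xyz"]))
s=robot.observe(); print({k:s[k] for k in("time_s","ee_pos","tcp_rot","force","finger_gap")},robot.pinch_z)
E
```

```text
pics
side stand 0.63 [463.4  93.4 101.3]
side handle 0.78 [463.7 103.7 135.8]
side carving_board 0.72 [470.5 105.8 141. ]
side pawl_pivot 0.6 [469.5  96.4  97.8]
side squeeze_bottle_mid 0.78 [ 427.7 -149.7   99.5]
side sauce_bottle_mid 0.71 [578.  351.9 113. ]
side spice_jar_mid 0.58 [428.2 332.3 100.4]
side knife_mid 0.8 [585.7 -76.3  10.5]
side foil_tray_mid 0.87 [ 561.6 -518.2    0.1]
side jug_mid 0.58 [642.2 401.5 153.4]
side stop_block 0.87 [464.8  96.   96.9]
side hinge_axis 0.76 [469.7  94.8  96.6]
top stand 0.78 [497.5 107.4 109.3]
top handle 0.83 [488.3  96.5 149.4]
top carving_board 0.58 [491.   97.6 148.9]
top pawl_pivot 0.73 [498.3 105.7 110.4]
top squeeze_bottle_mid 0.74 [ 428.  -121.6  126.3]
top sauce_bottle_mid 0.72 [578.3 348.5 107.5]
top spice_jar_mid 0.9 [428.3 327.2 100.8]
top knife_mid 0.82 [595.6 -75.8   9.5]
top foil_tray_mid 0.9 [ 560.7 -525.8    6.3]
top foil_tray_mid 0.41 [490.2  96.  149.5]
top jug_mid 0.81 [654.  470.1 119.9]
top stop_block 0.81 [496.2 103.6 108.3]
top hinge_axis 0.75 [499.7 107.4 109.7]
{'time_s': 1.3, 'ee_pos': array([139.3, 557.9, 238.7]), 'tcp_rot': array([ 0.1,  1. ,  0. , -0. ]), 'force': array([-0.3,  0.7,  0.4]), 'finger_gap': 88.33647494562221} 18.700000000000003
```

View pics/side0.png

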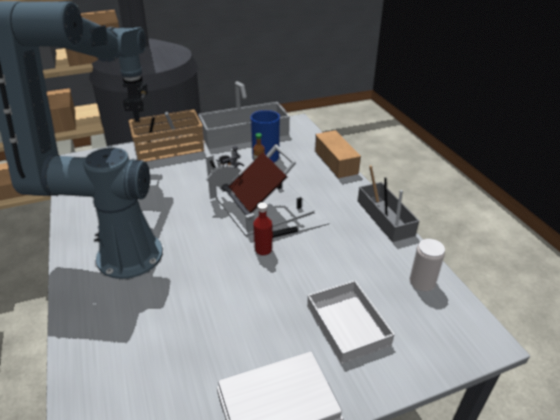

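View pics/top0.png

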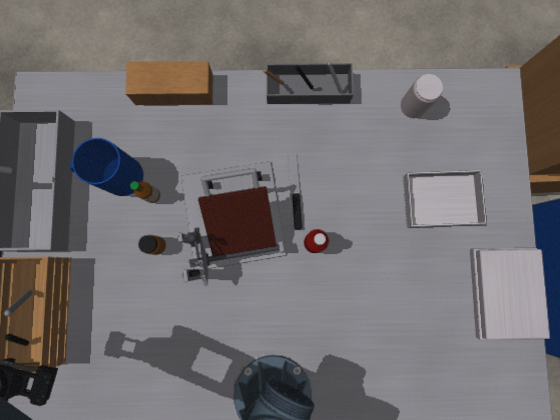

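The side view shows the board tilted up at about (260,180), with its handle near (295,160). In the top view the board is at (238,222), the handle bar near (230,180), the hinge edge near (245,255), and the pawl gear at (195,240). I'll enlarge both to measure the handle ends and base corners.

Run:
```python
import cv2
a=cv2.imread("pics/top0.png")[140:300,160:320]; b=cv2.imread("pics/side0.png")[120:250,190:330]
cv2.imwrite("pics/topc.png",cv2.resize(a,(600,600),interpolation=cv2.INTER_CUBIC))  # 3.75
cv2.imwrite("pics/sidec.png",cv2.resize(b,(630,585),interpolation=cv2.INTER_CUBIC)) # 4.5
```

```text
(no output)
```

View pics/topc.png

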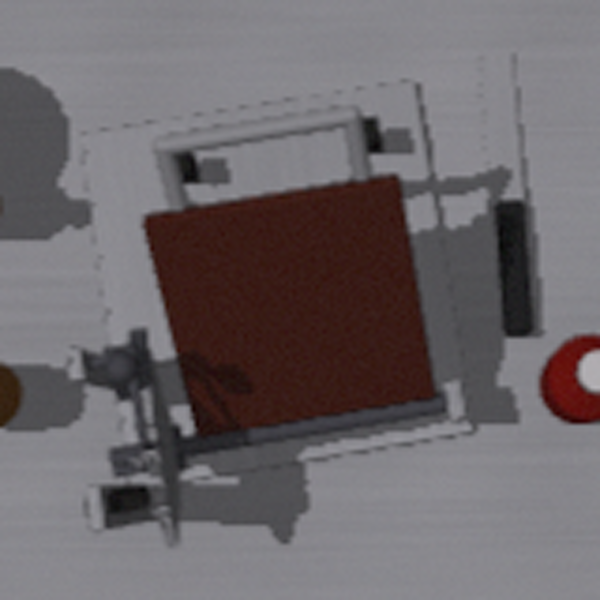

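View pics/sidec.png

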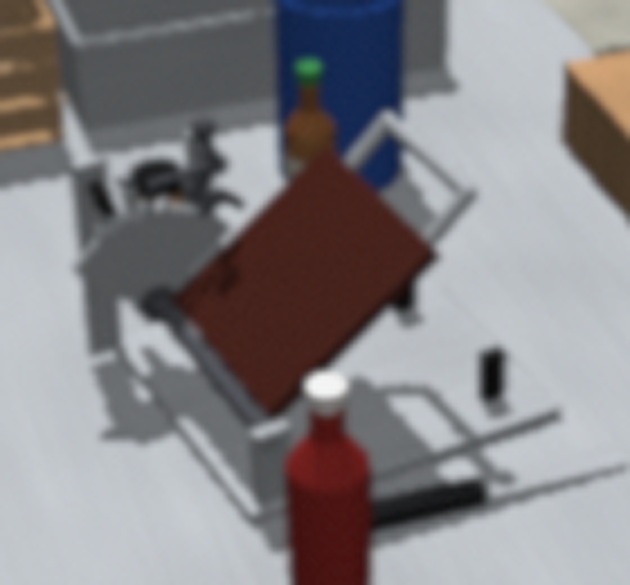

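The top crop shows the bar from (160,145) to (357,116) and the board corners at (146,216), (400,177), (437,400) and (197,435). The side crop shows bar ends at (388,118) and (470,196), and board corners at (327,150), (435,257), (268,412) and (182,300). I'll fit hinge, yaw and tilt to these.

```bash
cat >> h.py <<'E'
def proj(c,X):
    p=np.asarray(X)@np.array(c["R"]).T+np.array(c["t"]); s=p[:,:2]/p[:,2:]
    s=s*(1+c["k1"]*(s**2).sum(1,keepdims=True)); M=np.array(c["mtx"]); return s@M[:2,:2].T+M[:2,2]
def model(p,base=True):
    hx,hy,yaw,a,zo,cx=p; ca,sa=np.cos(a),np.sin(a)
    L=np.array([[245,65,0],[245,-65,0],[195,91,zo],[195,-91,zo],[10,-91,zo],[10,91,zo]],float)
    P=np.c_[L[:,0]*ca-L[:,2]*sa,L[:,1],70+L[:,0]*sa+L[:,2]*ca]
    P=np.r_[P,[[cx+145,-137.5,12],[cx-145,-137.5,12],[cx+145,137.5,12]]]
    c,s=np.cos(yaw),np.sin(yaw)
    return np.c_[hx+c*P[:,0]-s*P[:,1],hy+s*P[:,0]+c*P[:,1],P[:,2]]
E
python3 - <<'E'
from h import *
from scipy.optimize import least_squares
np.set_printoptions(precision=2,suppress=True)
T=viewer.grab_frame("top");S=viewer.grab_frame("side")
t=np.array([[160,145],[357,116],[146,216],[400,177],[437,400],[197,435],[417,82],[475,430],[85,133]])/3.75+[160,140]-.4
s=np.array([[388,118],[470,196],[327,150],[435,257],[268,412],[182,300]])/4.5+[190,120]-.4
f=lambda p:np.r_[(proj(T,model(p))-t).ravel(),(proj(S,model(p)[:6])-s).ravel()]
r=least_squares(f,[400,100,.15,.7,8,100],loss="soft_l1",x_scale=[100,100,.1,.1,5,50])
p=r.x;print(p);print(f(p).reshape(-1,2))
m=model(p);print("handle",m[:2].mean(0),m[:2]);J=r.jac;print("sd",np.sqrt(np.diag(np.linalg.inv(J.T@J))))
st=robot.observe();print(st["tcp_rot"],st["joints"])
from scipy.spatial.transform import Rotation as R
print(R.from_quat(st["tcp_rot"]).as_matrix())
E
```

```text
[403.64  74.31   0.15   0.62   2.73 118.76]
[[ 0.51  0.11]
 [-1.92 -0.11]
 [-1.61  0.5 ]
 [-0.51 -0.14]
 [-0.78 -0.88]
 [-0.72  0.36]
 [ 6.29 -0.87]
 [ 6.53  0.51]
 [ 5.35 -0.31]
 [ 0.13  0.92]
 [-0.35 -0.27]
 [ 0.48 -0.36]
 [ 0.58 -0.81]
 [-0.21  1.67]
 [-2.4   0.59]]
handle [601.45 104.21 211.43] [[591.73 168.48 211.43]
 [611.16  39.94 211.43]]
sd [1.64 1.82 0.01 0.01 3.03 2.74]
[ 0.12  0.99  0.   -0.  ] [ 1.12  0.18  1.61  0.    1.35 -0.21]
[[-0.97  0.24 -0.  ]
 [ 0.24  0.97  0.  ]
 [ 0.    0.   -1.  ]]
```

The fit gives hinge (404,74,70), yaw 0.15 and tilt 0.62, which matches the third notch at 0.635. The handle is at about (601,104,213) and the residuals are small. The base corners only suggest the base is offset in y, which doesn't matter here. Next I'll approach above the handle.

```bash
cat >> h.py <<'E'
from scipy.spatial.transform import Rotation as Rot
def to(x,y,z,az):
    s=robot.observe(); R0=Rot.from_quat(s["tcp_rot"]).as_matrix()
    yv=np.array([np.cos(az),np.sin(az),0]);zv=np.array([0,0,-1.]);R1=np.c_[np.cross(yv,zv),yv,zv]
    print("t",s["time_s"],"shift",(R0.T@(np.array([x,y,z])-s["ee_pos"])).round(1),"turn",Rot.from_matrix(R0.T@R1).as_rotvec().round(3),"F",np.round(s["force"],1),"gap",round(s["finger_gap"],1),"pos",np.round(s["ee_pos"],1))
E
python3 -c "
from h import *
to(601.5,104,285,.15)"
```

```text
t 1.4 shift [-558.4 -328.3  -46.3] turn [-0.    -0.     1.176] F [-0.2  0.8 -0.9] gap 87.7 pos [139.4 557.9 238.7]
```

```bash
python3 -m crank '[[[0,0,-46,0,0,0],[-558,-328,-46,0,0,1.176],[-558,-328,-46,0,0,1.176],[-558,-328,-46,0,0,1.176],[-558,-328,-46,0,0,1.176]]]' 36 20; python3 -c "
from h import *
to(601.5,104,285,.15)"
```

```text
time_s: 2.02
ee_pos: [318.9, 381.3, 285.0]
tcp_rot: [0.48, 0.877, 0.0, 0.0]
force: [0.4, 0.4, -0.4]
finger_gap: 40.4
finger_force: 0.0
t 2.025 shift [-3.86e+02  8.82e+01  1.00e-01] turn [ 0.001 -0.     0.42 ] F [ 0.4  0.4 -0.4] gap 40.4 pos [318.9 381.3 285. ]
```

```bash
python3 -m crank '[[[-386,88,0,0,0,0.42],[-386,88,0,0,0,0.42],[-386,88,0,0,0,0.42],[-386,88,0,0,0,0.42],[-386,88,0,0,0,0.42]]]'; python3 -c "
from h import *
to(601.5,104,285,.15)"
```

```text
time_s: 2.65
ee_pos: [543.3, 163.4, 285.0]
tcp_rot: [0.65, 0.76, 0.0, 0.0]
force: [0.7, 0.0, -0.4]
finger_gap: 36.5
finger_force: 0.0
t 2.65 shift [-67.7  48.3  -0. ] turn [ 0.001 -0.     0.006] F [ 0.7  0.  -0.4] gap 36.5 pos [543.3 163.4 285. ]
```

```bash
python3 -m crank '[[[-67.7,48.3,0,0,0,0.006],[-67.7,48.3,0,0,0,0.006],[-67.7,48.3,0,0,0,0.006]]]'
python3 - <<'E'
from h import *
to(601.5,104,196,.15)
for n in("top","side"):
    c=viewer.grab_frame(n); cv2.imwrite(f"pics/{n}1.png",c["frame"])
p=[403.64,74.31,.15,.635,2.7,118]
m=model(p)[:2]
a=c["frame"].copy()
for q in proj(c,np.r_[m,[m.mean(0)],[robot.observe()["ee_pos"]]]): cv2.circle(a,tuple(int(v) for v in q),1,(0,255,0),-1)
cv2.imwrite("pics/s1c.png",cv2.resize(a[80:220,200:340],(600,600),interpolation=cv2.INTER_CUBIC))
E
```

```text
time_s: 3.02
ee_pos: [600.4, 105.0, 284.2]
tcp_rot: [0.653, 0.757, -0.0, -0.001]
force: [-0.3, 0.9, -0.0]
finger_gap: 36.2
finger_force: 0.0
t 3.025 shift [-1.2  1.1 88.2] turn [-0.001 -0.    -0.002] F [-0.3  0.9 -0. ] gap 36.2 pos [600.4 105.  284.2]
```

View pics/s1c.png

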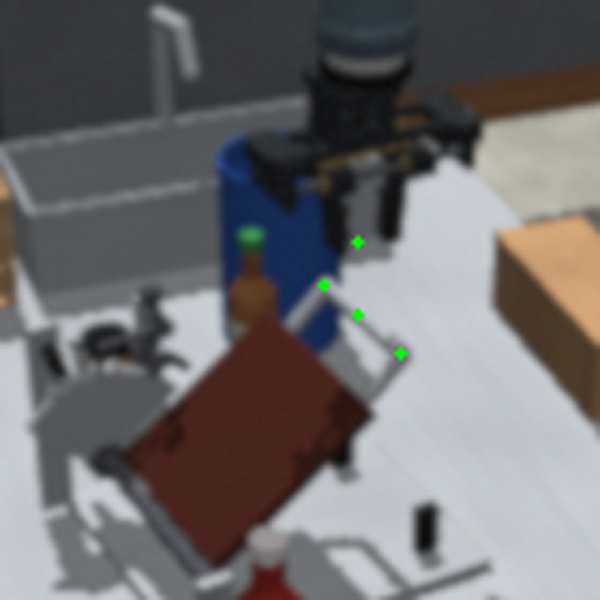

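The projected handle dots at (322,285), (357,315) and (400,353) lie on the bar, and the gripper sits above it at (360,240). I'll descend 85 mm and pinch.

```bash
python3 -m crank '[[[0,0,40,0,0,0],[0,0,65,0,0,0],[0,0,75,0,0,0],[0,0,85,0,0,0],[0,0,85,0,0,0]]]'; python3 -m crank '[[[0,0,0,0,0,0],[0,0,0,0,0,0],[0,0,0,0,0,0],[0,0,0,0,0,0]]]' 8 25
```

```text
time_s: 3.75
ee_pos: [600.0, 106.2, 199.8]
tcp_rot: [0.652, 0.758, 0.0, -0.0]
force: [0.3, 1.1, 0.2]
finger_gap: 35.9
finger_force: 0.0
time_s: 4.25
ee_pos: [600.4, 105.6, 200.1]
tcp_rot: [0.652, 0.758, 0.0, 0.0]
force: [-1.6, 0.1, 2.2]
finger_gap: 13.3
finger_force: 25.0
```

```bash
python3 -m crank '[[[0,-3.7,-5,0,0,0],[0,-7.5,-9.7,0,0,0],[0,-11.5,-14.4,0,0,0],[0,-15.5,-19,0,0,0],[0,-15.5,-19,0,0,0]]]'
```

```text
time_s: 4.88
ee_pos: [585.2, 103.2, 219.7]
tcp_rot: [0.652, 0.758, 0.001, 0.001]
force: [4.1, -0.6, 0.4]
finger_gap: 13.0
finger_force: 25.0
```

```bash
python3 -m crank '[[[0,-8.4,-8.9,0,0,0],[0,-17.3,-17.3,0,0,0],[0,-26.6,-25.3,0,0,0],[0,-36.3,-32.8,0,0,0],[0,-36.3,-32.8,0,0,0]]]'
python3 -m crank '[[[0,-5,-3.6,0,0,0],[0,-10.1,-7.1,0,0,0],[0,-15.3,-10.4,0,0,0],[0,-20.4,-13.6,0,0,0],[0,-20.4,-13.6,0,0,0]]]'
python3 - <<'E'
from h import *
c=viewer.grab_frame("side")
p=[403.64,74.31,.15,1.035,2.7,118]
a=c["frame"].copy()
for q in proj(c,model(p)[:6]): cv2.circle(a,tuple(int(round(v)) for v in q),0,(0,255,0),-1)
cv2.imwrite("pics/s2c.png",cv2.resize(a[80:220,200:340],(600,600),interpolation=cv2.INTER_CUBIC))
E
```

```text
time_s: 5.5
ee_pos: [550.3, 97.8, 253.6]
tcp_rot: [0.652, 0.758, 0.002, 0.002]
force: [6.9, 0.4, 4.6]
finger_gap: 12.9
finger_force: 25.0
time_s: 6.12
ee_pos: [531.0, 94.8, 267.6]
tcp_rot: [0.652, 0.758, 0.002, 0.003]
force: [7.4, 0.0, 7.8]
finger_gap: 13.5
finger_force: 25.0
```

View pics/s2c.png

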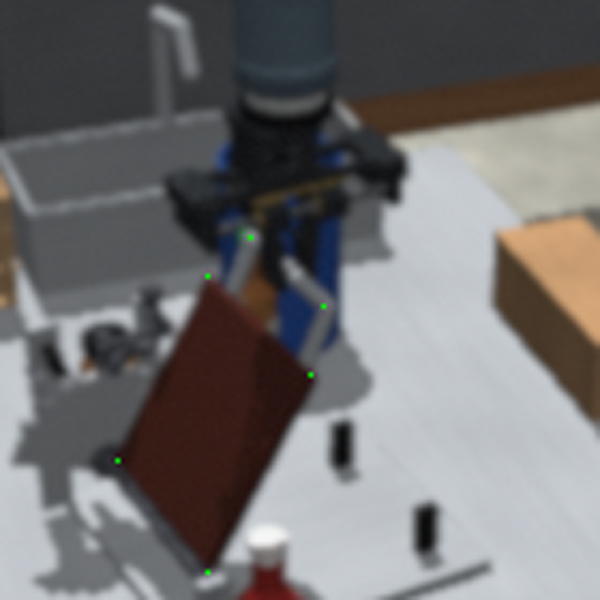

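The side crop shows the predicted board corners at tilt 1.035, namely (208,276), (310,375), (118,460) and (208,572), on the real ones. The board follows the grip. Now I'll feel slowly for the stop.

```bash
python3 -m crank '[[[0,-2.5,-2,0,0,0],[0,-5,-4,0,0,0],[0,-6.4,-5,0,0,0]]]'; python3 -m crank '[[[0,-1.5,-1,0,0,0],[0,-3,-1.9,0,0,0],[0,-4.4,-2.7,0,0,0]]]'
```

```text
time_s: 6.55
ee_pos: [524.2, 93.8, 271.8]
tcp_rot: [0.652, 0.758, 0.002, 0.002]
force: [6.9, -0.6, 4.7]
finger_gap: 12.8
finger_force: 25.0
time_s: 6.92
ee_pos: [519.8, 93.1, 274.4]
tcp_rot: [0.652, 0.758, 0.001, 0.002]
force: [6.3, -1.2, 5.2]
finger_gap: 12.8
finger_force: 25.0
```

```bash
python3 -m crank '[[[0,-1.5,-0.8,0,0,0],[0,-3,-1.6,0,0,0],[0,-4.5,-2.2,0,0,0]]]'
```

```text
time_s: 7.3
ee_pos: [515.4, 92.4, 276.7]
tcp_rot: [0.652, 0.758, 0.001, 0.002]
force: [7.1, -0.6, 6.2]
finger_gap: 12.9
finger_force: 25.0
```

```bash
python3 -m crank '[[[0,-1.5,-0.7,0,0,0],[0,-3,-1.4,0,0,0],[0,-4.5,-2.1,0,0,0]]]'
```

```text
time_s: 7.68
ee_pos: [510.9, 91.8, 278.8]
tcp_rot: [0.652, 0.758, 0.001, 0.002]
force: [6.1, -1.1, 5.7]
finger_gap: 13.0
finger_force: 25.0
```

```bash
python3 -m crank '[[[0,-1.5,-0.7,0,0,0],[0,-3,-1.4,0,0,0],[0,-4.5,-2.1,0,0,0]]]'
```

```text
time_s: 8.05
ee_pos: [506.4, 91.1, 280.8]
tcp_rot: [0.652, 0.758, 0.001, 0.002]
force: [6.4, -1.0, 6.0]
finger_gap: 13.2
finger_force: 25.0
```

```bash
python3 -m crank '[[[0,-1.5,-0.7,0,0,0],[0,-3,-1.3,0,0,0],[0,-4.5,-1.9,0,0,0]]]'
```

```text
time_s: 8.43
ee_pos: [501.9, 90.4, 282.7]
tcp_rot: [0.652, 0.758, 0.001, 0.002]
force: [6.0, -1.1, 6.4]
finger_gap: 13.0
finger_force: 25.0
```

```bash
python3 -m crank '[[[0,-1.5,-0.6,0,0,0],[0,-3,-1.2,0,0,0],[0,-4.5,-1.8,0,0,0]]]'
```

```text
time_s: 8.8
ee_pos: [497.4, 89.7, 284.5]
tcp_rot: [0.652, 0.758, 0.001, 0.002]
force: [4.8, -1.3, 6.8]
finger_gap: 13.2
finger_force: 25.0
```

```bash
python3 -m crank '[[[0,-1.5,-0.6,0,0,0],[0,-3,-1.2,0,0,0],[0,-4.5,-1.8,0,0,0]]]'
```

```text
time_s: 9.18
ee_pos: [492.9, 89.0, 286.3]
tcp_rot: [0.652, 0.758, 0.001, 0.002]
force: [5.5, -0.7, 6.6]
finger_gap: 12.7
finger_force: 25.0
```

```bash
python3 -m crank '[[[0,-1.5,-0.6,0,0,0],[0,-3,-1.2,0,0,0],[0,-4.5,-1.8,0,0,0]]]'
```

```text
time_s: 9.55
ee_pos: [488.2, 88.2, 287.9]
tcp_rot: [0.652, 0.758, 0.001, 0.002]
force: [5.0, -0.8, 6.2]
finger_gap: 13.4
finger_force: 25.0
```

```bash
python3 -m crank '[[[0,-1.5,-0.6,0,0,0],[0,-3,-1.1,0,0,0],[0,-4.5,-1.6,0,0,0]]]'
```

```text
time_s: 9.93
ee_pos: [483.7, 87.5, 289.4]
tcp_rot: [0.652, 0.758, 0.001, 0.001]
force: [4.8, -1.5, 6.4]
finger_gap: 13.2
finger_force: 25.0
```

```bash
python3 -m crank '[[[0,-1.5,-0.5,0,0,0],[0,-3,-1,0,0,0],[0,-4.5,-1.5,0,0,0]]]'
```

```text
time_s: 10.3
ee_pos: [479.2, 86.8, 290.9]
tcp_rot: [0.652, 0.758, 0.001, 0.001]
force: [4.7, -1.3, 6.0]
finger_gap: 13.3
finger_force: 25.0
```

```bash
python3 -m crank '[[[0,-1.5,-0.5,0,0,0],[0,-3,-0.9,0,0,0],[0,-4.5,-1.4,0,0,0]]]'
```

```text
time_s: 10.68
ee_pos: [474.6, 86.1, 292.2]
tcp_rot: [0.652, 0.758, 0.001, 0.001]
force: [5.0, -1.6, 4.7]
finger_gap: 13.0
finger_force: 25.0
```

```bash
python3 -m crank '[[[0,-1.5,-0.4,0,0,0],[0,-3,-0.8,0,0,0],[0,-4.5,-1.3,0,0,0]]]'
```

```text
time_s: 11.05
ee_pos: [470.0, 85.4, 293.4]
tcp_rot: [0.652, 0.758, 0.0, 0.001]
force: [3.6, -2.1, 5.6]
finger_gap: 13.1
finger_force: 25.0
```

```bash
python3 -m crank '[[[0,-1.5,-0.4,0,0,0],[0,-3,-0.8,0,0,0],[0,-4.5,-1.2,0,0,0]]]'
```

```text
time_s: 11.42
ee_pos: [465.5, 84.7, 294.5]
tcp_rot: [0.652, 0.758, 0.0, 0.001]
force: [3.4, -2.8, 5.5]
finger_gap: 13.2
finger_force: 25.0
```

```bash
python3 -m crank '[[[0,-1.5,-0.4,0,0,0],[0,-3,-0.7,0,0,0],[0,-4.5,-1.1,0,0,0]]]'
```

```text
time_s: 11.8
ee_pos: [463.1, 84.4, 295.3]
tcp_rot: [0.652, 0.758, 0.002, 0.003]
force: [18.8, 0.3, -4.4]
finger_gap: 13.2
finger_force: 25.0
```

```bash
python3 -m crank '[[[0,-1.5,-0.3,0,0,0],[0,-3,-0.7,0,0,0],[0,-4.5,-1,0,0,0]]]'
```

```text
time_s: 12.18
ee_pos: [461.1, 84.0, 296.0]
tcp_rot: [0.652, 0.758, 0.005, 0.005]
force: [32.4, 2.3, -13.3]
finger_gap: 13.2
finger_force: 25.0
```

The stop is felt: force jumped from 5 N to 19 N, then 32 N. I'll ease the pressure and dwell so the pawl can be thrown out.

```bash
python3 -m crank '[[[0,4.5,1,0,0,0],[0,4.5,1,0,0,0],[0,4.5,1,0,0,0],[0,4.5,1,0,0,0]]]'
python3 - <<'E'
from h import *
to(603+4,105,200,.15)
s=robot.observe()["ee_pos"]; d=(s[:2]-[403.64,74.31])@[np.cos(.15),np.sin(.15)]; print(d,s)
E
```

```text
time_s: 12.68
ee_pos: [463.3, 84.4, 295.3]
tcp_rot: [0.652, 0.758, 0.003, 0.003]
force: [16.6, 0.2, -2.4]
finger_gap: 13.7
finger_force: 25.0
t 12.675 shift [ -1.  144.5  96.4] turn [ 0.007  0.001 -0.   ] F [16.6  0.2 -2.4] gap 13.7 pos [463.3  84.4 295.3]
60.486657833393274 [463.28733613  84.40847333 295.34325945]
```

Run:
```python
import numpy as np
a=[1.33]+list(np.arange(1.26,-.01,-.06)); d=245*np.cos(a);h=245*np.sin(a)
d0,h0=55.8,h[0]
for i in range(1,len(a)):
    print(round(a[i],2),round(d[i]-d0,1),round(h0-h[i],1))
    if i%5==0: d0,h0=d[i],h[i];print()
```

```text
1.26 19.1 4.7
1.2 33.0 9.6
1.14 46.5 15.3
1.08 59.7 21.9
1.02 72.4 29.2

0.96 12.3 8.1
0.9 24.1 16.9
0.84 35.3 26.3
0.78 45.9 36.5
0.72 56.0 47.2

0.66 9.4 11.3
0.6 18.0 23.2
0.54 25.9 35.6
0.48 33.1 48.4
0.42 39.5 61.6

0.36 5.6 13.6
0.3 10.4 27.5
0.24 14.3 41.7
0.18 17.3 56.0
0.12 19.5 70.6

0.06 1.3 14.6
-0.0 1.8 29.3
```

```bash
python3 -m crank '[[[0,17,4,0,0,0],[0,33,9.6,0,0,0],[0,46.5,15.3,0,0,0],[0,59.7,21.9,0,0,0],[0,72.4,29.2,0,0,0]]]'; python3 -m crank '[[[0,12.3,8.1,0,0,0],[0,18,12.5,0,0,0],[0,24.1,16.9,0,0,0],[0,24.1,16.9,0,0,0]]]'
```

```text
time_s: 13.3
ee_pos: [531.9, 95.2, 264.2]
tcp_rot: [0.652, 0.758, -0.001, -0.001]
force: [-0.5, -4.2, -0.3]
finger_gap: 13.5
finger_force: 25.0
time_s: 13.8
ee_pos: [555.5, 98.9, 247.7]
tcp_rot: [0.652, 0.758, -0.0, -0.001]
force: [0.5, -4.1, -2.5]
finger_gap: 13.1
finger_force: 25.0
```

```bash
python3 -m crank '[[[0,5.7,4.7,0,0,0],[0,11.2,9.4,0,0,0],[0,16.5,14.5,0,0,0],[0,16.5,14.5,0,0,0]]]'
```

```text
time_s: 14.3
ee_pos: [572.2, 101.5, 233.5]
tcp_rot: [0.652, 0.758, -0.0, -0.0]
force: [-0.4, -3.4, -3.7]
finger_gap: 13.1
finger_force: 25.0
```

Already below the top notch with only weight on the wrist, so the pawl is out. I'll continue down.

```bash
python3 -m crank '[[[0,10.5,10.5,0,0,0],[0,20.2,21.5,0,0,0],[0,29.2,33.1,0,0,0],[0,37.5,45.3,0,0,0],[0,46.2,60,0,0,0]]]'
```

```text
time_s: 14.92
ee_pos: [618.5, 108.7, 173.3]
tcp_rot: [0.652, 0.758, 0.0, 0.0]
force: [-0.2, -1.8, -1.0]
finger_gap: 12.9
finger_force: 25.0
```

```bash
python3 -m crank '[[[0,7.7,15.4,0,0,0],[0,14.3,31.2,0,0,0],[0,19.7,47.4,0,0,0],[0,24.1,64,0,0,0],[0,27.2,80.9,0,0,0]]]'
```

```text
time_s: 15.55
ee_pos: [644.6, 112.7, 91.8]
tcp_rot: [0.652, 0.758, -0.0, -0.0]
force: [-0.9, 1.1, -1.1]
finger_gap: 13.2
finger_force: 25.0
```

```bash
python3 -m crank '[[[0,1.6,12,0,0,0],[0,2.2,18,0,0,0],[0,2.6,24,0,0,0],[0,2.8,28,0,0,0],[0,2.8,31,0,0,0]]]'
```

```text
time_s: 16.18
ee_pos: [646.5, 112.8, 61.9]
tcp_rot: [0.652, 0.758, -0.001, -0.001]
force: [-10.0, -0.7, 13.9]
finger_gap: 12.9
finger_force: 25.0
```

```bash
python3 -m crank '[[[0,-1,1,0,0,0],[0,-1,2,0,0,0],[0,-1,2,0,0,0]]]'
python3 - <<'E'
from h import *
fs=[]
for n in("side","top"):
  c=viewer.grab_frame(n); a=c["frame"].copy()
  for q in proj(c,model([404.6,74.31,.15,0.0,2.7,118])[:6]): cv2.circle(a,tuple(int(round(v)) for v in q),0,(0,255,0),-1)
  x=a[110:230,210:350] if n=="side" else a[150:270,170:310]
  fs.append(cv2.resize(x,(560,480),interpolation=cv2.INTER_CUBIC)[:,:400] if n=="top" else cv2.resize(x,(560,480),interpolation=cv2.INTER_CUBIC)[:,:400])
cv2.imwrite("pics/f.png",np.hstack(fs))
E
```

```text
time_s: 16.55
ee_pos: [646.5, 112.9, 61.9]
tcp_rot: [0.652, 0.758, 0.0, 0.0]
force: [-7.8, 1.0, 8.5]
finger_gap: 12.9
finger_force: 25.0
```

View pics/f.png

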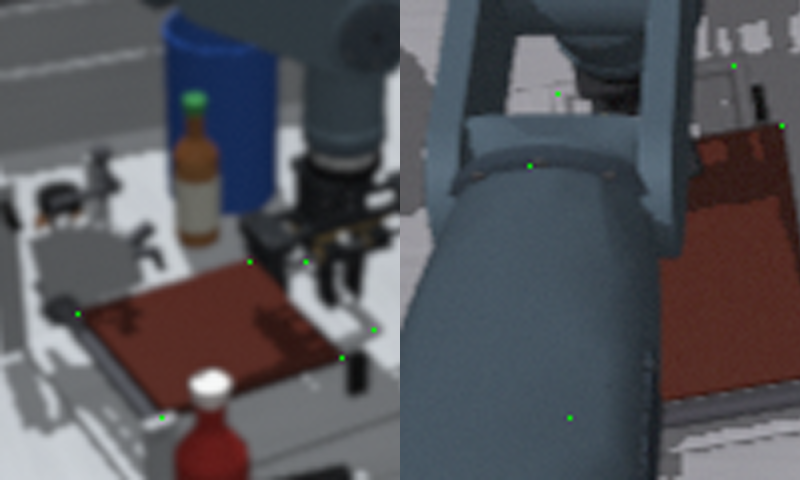

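The board matches the flat prediction in the side view: corners at (250,262), (342,358) and (78,314) line up, and it meets its rest pad. I'll press slightly to confirm it's firmly down.

```bash
python3 -m crank '[[[0,-1,1.5,0,0,0],[0,-1,3,0,0,0],[0,-1,3,0,0,0]]]'
```

```text
time_s: 17.02
ee_pos: [646.6, 112.8, 61.6]
tcp_rot: [0.652, 0.758, 0.001, 0.001]
force: [-13.3, 0.8, 21.8]
finger_gap: 13.1
finger_force: 25.0
```

```bash
python3 -m crank '[[[0,0,-13,0,0,0],[0,-1,-26,0,0,0],[0,-2.5,-40,0,0,0],[0,-5,-54,0,0,0],[0,-7,-62,0,0,0]]]'
```

```text
time_s: 17.65
ee_pos: [639.7, 111.7, 120.7]
tcp_rot: [0.652, 0.758, 0.001, 0.001]
force: [5.2, 3.9, -4.0]
finger_gap: 13.2
finger_force: 25.0
```

```bash
python3 -m crank '[[[0,-3.9,-13.4,0,0,0],[0,-8.7,-27.3,0,0,0],[0,-14.3,-40.9,0,0,0],[0,-20,-53,0,0,0],[0,-25.4,-62.7,0,0,0]]]'; python3 -m crank '[[[0,0,0,0,0,0],[0,0,0,0,0,0]]]'
```

```text
time_s: 18.27
ee_pos: [615.7, 108.0, 184.4]
tcp_rot: [0.652, 0.758, 0.003, 0.002]
force: [7.5, 4.8, -1.5]
finger_gap: 13.2
finger_force: 25.0
time_s: 18.52
ee_pos: [615.8, 108.0, 184.3]
tcp_rot: [0.652, 0.758, 0.003, 0.002]
force: [7.0, 4.5, 0.1]
finger_gap: 13.5
finger_force: 25.0
```

```bash
python3 -m crank '[[[0,3,5.5,0,0,0],[0,5.8,10.7,0,0,0],[0,8,15,0,0,0],[0,9.5,18,0,0,0],[0,10.2,20,0,0,0]]]'
```

```text
time_s: 19.15
ee_pos: [625.6, 109.5, 164.2]
tcp_rot: [0.652, 0.758, 0.002, 0.002]
force: [2.4, 4.5, 7.4]
finger_gap: 13.1
finger_force: 25.0
```

```bash
python3 -m crank '[[[0,0.7,1.5,0,0,0],[0,1.4,3,0,0,0],[0,1.4,3,0,0,0]]]'
```

```text
time_s: 19.52
ee_pos: [626.2, 109.7, 162.7]
tcp_rot: [0.652, 0.758, 0.001, 0.001]
force: [-2.2, 3.5, 12.4]
finger_gap: 13.1
finger_force: 25.0
```

It's held at h≈101 mm, a tilt of about 0.425. Now I'll release and withdraw.

```bash
python3 -m crank '[[[0,0,-2,0,0,0],[0,0,-2,0,0,0],[0,0,-2,0,0,0],[0,0,-2,0,0,0]]]' 34; python3 -m crank '[[[0,0,-10,0,0,0],[0,0,-30,0,0,0],[0,0,-60,0,0,0],[0,0,-100,0,0,0],[0,0,-140,0,0,0]]]'
python3 - <<'E'
from h import *
c=viewer.grab_frame("side"); a=c["frame"].copy()
for q in proj(c,model([404.6,74.31,.15,0.425,2.7,118])[:6]): cv2.circle(a,tuple(int(round(v)) for v in q),0,(0,255,0),-1)
cv2.imwrite("pics/g.png",cv2.resize(a[100:260,190:350],(600,600),interpolation=cv2.INTER_CUBIC))
E
```

```text
time_s: 20.02
ee_pos: [624.6, 109.2, 160.4]
tcp_rot: [0.652, 0.758, -0.0, -0.0]
force: [-0.2, -0.1, -1.0]
finger_gap: 34.1
finger_force: 0.0
time_s: 20.65
ee_pos: [624.9, 109.4, 303.9]
tcp_rot: [0.652, 0.758, 0.001, 0.001]
force: [0.8, 1.3, 0.8]
finger_gap: 34.2
finger_force: 0.0
```

View pics/g.png

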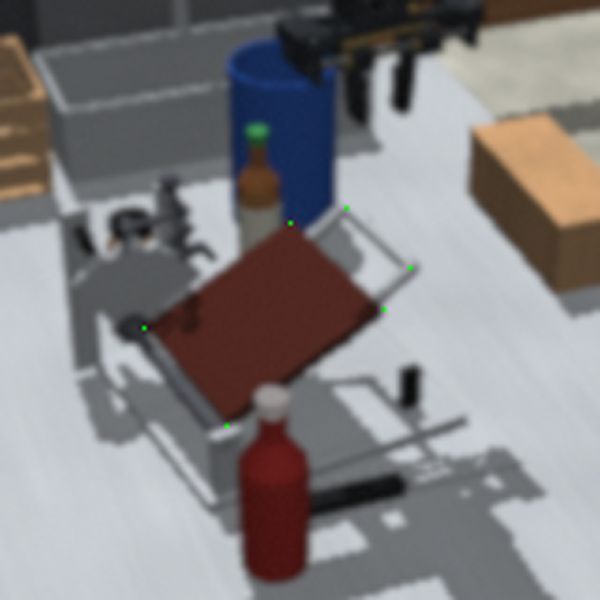

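The board rests at tilt 0.425. The predicted handle ends at (346,208) and (411,268) and the free corners at (290,223) and (383,309) fall on it. The gripper is clear and the bottles and knife are where they were, so I'm handing in.

```bash
python3 -c "
from cell import ticket
print(ticket.job_done())"
```

```text
the job is handed in; nothing more can be done
None
```

The board was raised to its stop, lowered flat, then set in the second notch (tilt about 0.425 rad) and released. I pressed about one step past first contact at the stop, peaking near 35 N at the wrist before easing off.

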